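Index the sample carousel and load the empty seat

TASK

Push one of the upright posts of the sample carousel to turn it slowly until its empty seat comes round to the pointer and the locking pin drops by itself into the notch of the ring; do not touch the pin, and stop pushing as soon as it has locked, without forcing it. Then pick up the loose vial from the worktop and stand it upright in the empty seat, leaving the carousel locked and the timer, tape roll and petri dish where they are.

Things in the scene. Friction and masses are not known exactly. Their poses are not given: they have to be found in the camera images.
- base: Fixed grey round foot of the sample carousel, 232 mm across, 12 mm high. Origin: on the turning axis at the worktop, z up. Its +x points to the aluminium bracket that guides the locking pin (34 mm square guide block 84 to 118 mm from the axis, top 62 mm up; bracket out to 150 mm). Its -x, roughly toward the robot, points to the pointer that marks the loading position.
- pointer (a point): Top of the pointer, a small upright ridge on the foot, 126 mm from the turning axis along the foot's -x, 32 mm high.
- carousel: Aluminium disc, radius 89 mm, top 40 mm above the worktop, turning freely either way on a vertical axis (about 1 N at a post). Origin: on the axis at worktop height. Four seats (collar bore 30, outside about 40, 12 mm high) 52 mm from the axis: the empty one along its -x, with a black line on the disc beyond it; those at +x, +y, -y hold vials fixed in them, 46 mm tall.
- empty_seat (a point): Centre of the floor of the empty seat, on top of the disc (40 mm above the worktop, 52 mm from the turning axis). It turns with the carousel. At the start it stands 45 to 127 degrees counter-clockwise (seen from above) from the pointer.
- lock_pin: Loose upright steel pin, 10 mm thick, 53 mm long with black head (22 mm across), in the bracket's guide 101 mm from the axis. Origin: centre of its foot, at first riding on the ring, 36 mm up, the head 9 mm above the block. When the notch comes under it slowly it falls 9 mm by its weight onto its head; the carousel then has about 1 degree of play. If turned fast the notch passes by.
- vial: Loose screw-cap vial standing upright on the open worktop: body 25 mm across and 40 mm tall, narrow cap to 46 mm, 24 g. Origin: centre of its underside, z up. A tall monitor stands behind it, farther from the robot; keep clear of it.
- timer: Bystander: white count-down timer 62 x 68 x 20 mm lying on the worktop. Origin: centre of its underside.
- white_tape: Bystander: white roll of tape, 74 mm across, 19 mm high, lying flat. Origin: centre of its underside.
- petri_dish: Bystander: flat round dish with lid, 60 mm across, 14 mm high. Origin: centre of its underside.
- post (a point): Top of one of four alike steel posts for pushing: 10 mm thick, 75 mm from the turning axis, from 40 to 80 mm above the worktop, turning with the carousel. They stand midway between the seats, at 45, 135, 225 and 315 degrees from the carousel's +x (counted to the left); this one is at 135 degrees.
- ring_hub (a point): Axis of the steel index ring, at its top, 36 mm up. The ring (radius 88 to 113 mm, 12 mm thick) is clamped round the disc and turns with it. Its only notch, about 13 mm wide, lies opposite the empty seat, but it was clamped by hand: it is up to 8 degrees to either side of the carousel's +x. The locked position is off by as much and must be felt: the carousel then goes dead.

How it is judged (in metres and radians):
On the way:
1. the carousel is locked: the pin has dropped into the notch, before the vial is brought to its seat (height (world z) of lock_pin below 0.0295 m and distance between vial and empty_seat above 0.06 m), for 0.2 s.
At the end, for the whole second after the job is handed in: The pin is down in the notch (foot below 29.5 mm) and upright in its guide, the carousel within 11 degrees of the pointer; the vial stands upright (within 7 degrees) on the floor of the empty seat (within 4 mm in height, 6 mm sideways), released; vial and carousel at rest (height (world z) of lock_pin below 0.0295 m and angle between lock_pin's own z axis and vertical below 0.2 rad and x of lock_pin in the frame of base above 0.09 m and angle between the x axis of carousel and the x axis of base, either way round below 0.19 rad and horizontal distance between empty_seat and pointer below 0.09 m and horizontal distance between vial and empty_seat below 0.006 m and z of vial in the frame of empty_seat between -0.004 and 0.004 m and angle between vial's own z axis and vertical below 0.12 rad and linear speed of vial below 0.02 m/s and angular speed of carousel below 0.05 rad/s); the robot touches nothing.
It fails at once if the carousel is forced: the robot pushes on it with more than 25 N (contact force between any of the fingers, the arm and carousel above 25 N).
It fails at once if the vial is pressed on the carousel with more than 25 N (contact force between vial and carousel above 25 N).
It fails at once if the carousel is spun faster than 3 rad/s (angular speed of carousel above 3 rad/s).
It fails at once if the robot touches the locking pin (contact force between any of the fingers, the arm and lock_pin above 0.5 N).
It fails at once if a bystander (timer, tape roll or petri dish) is moved by more than 20 mm (distance of any of timer, white_tape, petri_dish from where it was at the start of the episode above 0.02 m).
It also fails if it takes over 67 s, if anything falls off the work surface, if the arm or the gripper's body presses on something with over 40 N, if the wrist force passes 120 N, or if a joint passes its speed limit or range.

ROBOT

A 7-joint arm with a two-finger parallel gripper is mounted at the origin on a cart in front of the work surface, level with it; the furniture and walls round the work are solid. World frame = base frame: x ahead of the robot, y to its left, z up, the work surface at z = 0. Lengths are in mm, angles in rad, forces in N, time in s.
With the tool pointing down it reaches from about 400 to 875 mm from the base axis. Payload 19.3 kg.
Tool frame: the origin (TCP) lies at the very end of the fingers, on their centre line; the grasp point (between the pads) lies 19 mm behind it; z points along the fingers, y is the direction in which the jaws open and shut (so a half turn about z gives the same grasp; the last joint's range is limited). The gripper opens to 85 mm and grips with 20 to 120 N. Pads are 22 mm wide; open, the fingers measure 114 mm over their backs; the gripper's body (76 mm by 85 mm) begins 54 mm behind the grasp point. The pads swing forward as they close: fully open they stand 13 mm farther back than shut.
Start: joints at [1.14, 0.521, -0.036, 1.599, 0.021, 1.021, -0.113], TCP at [220.611, -584.761, 231.291] pointing down, gripper open.
Joint ranges: [-2.91, 2.91], [-0.3, 2.13], [-1.5, 1.42], [0.17, 2.43], [-1.26, 4.41], [0.16, 1.93], [-2.52, 2.52]. Speed limits (rad/s): [1.89, 1.89, 2.39, 2.39, 3.01, 3.01, 3.01].

INTERFACE

Orientations are given as [roll, pitch, yaw] about the fixed x, y, z axes, in that order (R = Rz(yaw) Ry(pitch) Rx(roll)).
In Python, from rig import ctrl gives the robot as it stands.
- The arm moves only by the tool servo_tool, never from a script. Its argument "motion" is a list that holds one entry, the list of rows, each a list of 5 numbers: the shift along the tool's x, y, z in mm, then the turn about the tool's z in rad, then the opening, from 0 (shut) to 1 (fully open). In form: [[[dx, dy, dz, turn, hand], ...]]. A call has exactly 8 rows; each row is the pose to reach, as a shift and turn from the pose measured when the call began, along the tool's axes at that moment; what a row does not reach only later rows make up. A row lasts 1/12 s, in which the tool goes at most 41.7 mm and 7.16 degrees, less where a joint would pass 70% of its speed; a pose out of reach is approached as far as the arm can. A call with a gripper value outside its range is refused whole. The fingers move at their own pace and stop on an object; "grip_force" is the grip in N (left out, the last holds). Time passes only in rows, so rows that repeat a pose let the fingers close, or fill a call up. It gives the time, the measured TCP pose, the force and the opening at its end, in the units of the state.
- ctrl.state(): the state, without advancing time (a new reading comes with each control period).
- ctrl.snapshot(name): name is "scene" or "top" or "wrist"; returns a dict with "img" (400x640x3 uint8, red, green, blue), "fx", "fy", "cx", "cy" (pixels), "extrinsics" (4x4, takes a point from camera to world coordinates). Camera axes: x right, y up, looking along -z (the intrinsics and any distortion apply to the point x, -y, -z); pixel columns grow to the right and rows downward; lengths in mm; the calibration is good to about 2 mm. A picture is of the moment at which its call begins. There is no depth.
- ctrl.hand_in(): hands the job in, once; it reports no verdict.
The state is a dict: "t": time; "q": joint angles; "joint_velocities": joint speeds; "effort": joint torques, N m; "tcp_pos": TCP position; "ee_rot": TCP orientation; "contact_force": force on the tool from outside, world axes, zero at the start; "wrist_torque": the same for the moment, N m; "width": finger opening in mm.
Only numpy, scipy, OpenCV 4.12 (cv2) and the standard library are available. Lean on these libraries where they do the work, as an engineer would, in place of code of your own. Each camera call takes 0.05 s, during which the arm holds its last target. There are 200 camera calls.

## Working session

There is one attempt and no reset: what is moved stays moved. The work goes in short steps, Python scripts to look and compute and a tool call to move; the robot and the scene stay as the last step left them, time stands still between calls to the robot, and variables do not carry over. Pictures are saved under pics/ and viewed, about 8 in all and at most 12, crops included, and the job is handed in when it is done.

Besides the shell and the picture viewer there is one more tool, called after "Call:" in YAML: its name, and indented under it one key for each argument. servo_tool: Moves the arm, as the interface text tells. Its arguments: {"type":"object","properties":{"motion":{"type":"array","items":{"type":"array","items":{"type":"array","items":{"type":"number"}}}},"grip_force":{"type":"number"}},"required":["motion"]}

```bash
mkdir -p pics; cat > h.py <<'E'
from rig import ctrl
import numpy as np, cv2
def snap(n,f=None):
    s=ctrl.snapshot(n)
    if f: cv2.imwrite('pics/'+f,cv2.cvtColor(s['img'],cv2.COLOR_RGB2BGR))
    return s
def ray(s,u,v,z):
    d=np.array([(u-s['cx'])/s['fx'],-(v-s['cy'])/s['fy'],-1.])
    E=np.array(s['extrinsics']);d=E[:3,:3]@d;o=E[:3,3]
    return o+d*(z-o[2])/d[2]
def proj(s,p):
    E=np.array(s['extrinsics']);c=E[:3,:3].T@(np.array(p,float)-E[:3,3])
    return s['cx']+s['fx']*c[0]/-c[2], s['cy']+s['fy']*-c[1]/-c[2]
E
python3 - <<'E'
from h import *
for n in ['scene','top']:
    s=snap(n,n+'1.png');print(n,{k:s[k] for k in s if k!='img'})
print(ctrl.state())
E
```

```text
scene {'fx': 435.9693952302227, 'fy': 435.9693952302227, 'cx': 318.7891484303762, 'cy': 206.41313953976783, 'extrinsics': array([[-6.73531227e-01,  4.84873769e-01, -5.57900630e-01,
        -2.74707498e+02],
       [-7.39153697e-01, -4.44616342e-01,  5.05932920e-01,
         6.11167773e+02],
       [-2.73813539e-03,  7.53135935e-01,  6.57859230e-01,
         1.00517780e+03],
       [ 0.00000000e+00,  0.00000000e+00,  0.00000000e+00,
         1.00000000e+00]])}
top {'fx': 515.6846714810604, 'fy': 515.6846714810604, 'cx': 328.04647101165875, 'cy': 202.43093850634014, 'extrinsics': array([[ 1.41045008e-02,  9.93430219e-01, -1.13567000e-01,
         3.62095176e+02],
       [-9.99868248e-01,  1.49253962e-02,  6.38122900e-03,
        -9.94080806e+01],
       [ 8.03433820e-03,  1.13462034e-01,  9.93509847e-01,
         1.61978090e+03],
       [ 0.00000000e+00,  0.00000000e+00,  0.00000000e+00,
         1.00000000e+00]])}
{'t': 0.1, 'q': array([ 1.13977527,  0.52196233, -0.03629675,  1.59993894,  0.02118466,
        1.02110328, -0.11277517]), 'joint_velocities': array([-0.00183945, -0.0025276 , -0.00048969, -0.0023917 , -0.00082435,
       -0.00131753, -0.00150741]), 'effort': array([ 3.16405778e-03, -9.28496933e+01,  1.98331341e+00, -3.70533693e+01,
        1.81283260e-02,  5.40891459e-03, -1.16874767e-04]), 'tcp_pos': array([ 220.50151982, -584.49120994,  230.78300817]), 'ee_rot': array([-3.14056782e+00,  7.39771018e-05,  3.60800100e-01]), 'contact_force': array([-0.26563482, -0.43459953, -1.19395964]), 'wrist_torque': array([-0.0492665 ,  0.0246969 ,  0.04923966]), 'width': 85.499650880946}
```

View pics/top1.png

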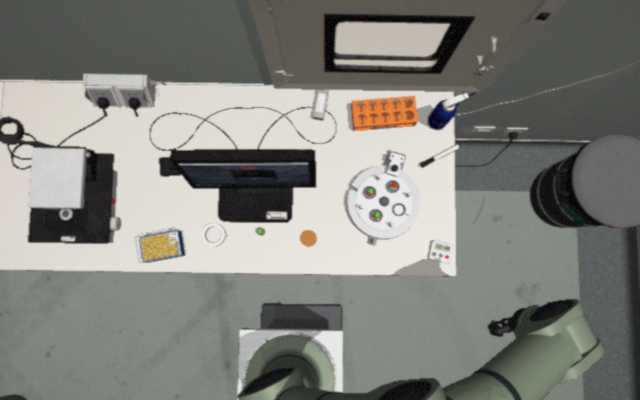

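View pics/scene1.png

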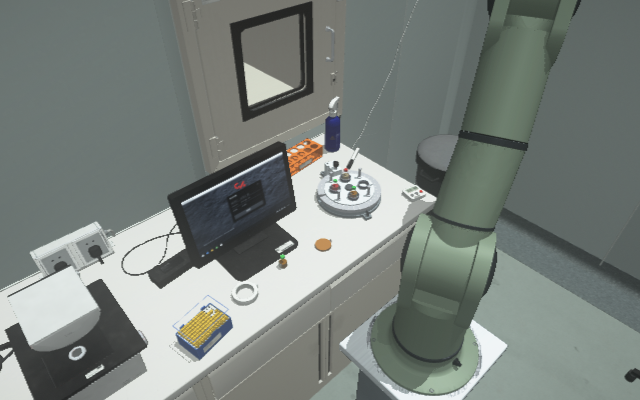

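The top view shows the carousel at about (383,202), bracket at (396,160), pointer at (372,240), vial at (260,231), dish at (308,238), tape at (214,234) and timer at (440,250). The scene view agrees. I'll crop the carousel next.

```bash
python3 - <<'E'
from h import *
s=snap('top')
im=cv2.cvtColor(s['img'],cv2.COLOR_RGB2BGR)
c=im[140:260,335:465];cv2.imwrite('pics/c1.png',cv2.resize(c,None,fx=5,fy=5,interpolation=cv2.INTER_CUBIC))
print('center z12',ray(s,383,202,30),'ptr',ray(s,372,240,32),'bracket',ray(s,396,162,62))
# vial by green cap
h=cv2.cvtColor(im,cv2.COLOR_BGR2HSV)
m=((h[...,0]>40)&(h[...,0]<85)&(h[...,1]>90)).astype(np.uint8)
m[:, :200]=0;m[:,460:]=0;m[280:]=0
n,l,st,ce=cv2.connectedComponentsWithStats(m)
for i in range(1,n):
    if st[i,4]>4: print(st[i],ce[i],ray(s,*ce[i],46))
print('dish',ray(s,308,238,14),'tape',ray(s,214,234,19),'mon',ray(s,250,218,5),ray(s,250,187,100),ray(s,250,158,300),'timer',ray(s,440,250,20))
E
```

```text
center z12 [ 547.73246643 -280.27025229   30.        ] ptr [ 429.33581683 -246.42020199   32.        ] bracket [ 668.2693067  -316.34015553   62.        ]
[440  57   3   4   6] [440.83333333  58.66666667] [1007.26969353 -461.50292889   46.        ]
[368 189   5   4  18] [370.22222222 190.5       ] [ 580.95087266 -238.96728161   46.        ]
[375 212   6   5  23] [377.04347826 213.91304348] [ 508.81619004 -260.24478819   46.        ]
[257 228   5   5  20] [259.1  230.45] [452.84145255  99.50909058  46.        ]
dish [433.43070456 -48.97704998  14.        ] tape [441.36837174 242.12659874  19.        ] mon [493.84592718 134.349491     5.        ] [578.50198193 123.48640595 100.        ] [626.09881954  96.53255307 300.        ] timer [ 401.9856222  -458.27992183   20.        ]
```

View pics/c1.png

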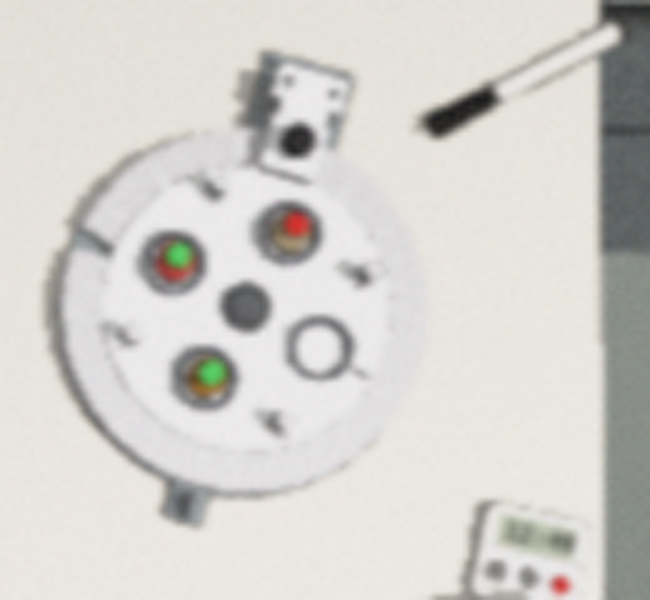

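The crop (5x) shows hub (246,306), empty seat (319,348), notch (93,240), pin head (297,140), pointer (183,500), and posts (208,187), (358,272), (270,422) and (122,334).

```bash
python3 - <<'E'
from h import *
s=snap('top')
P=lambda u,v,z:ray(s,335+(u-2)/5,140+(v-2)/5,z)[:2]
seat=P(319,348,52); v=[P(172,262,52),P(288,232,52),P(204,378,52)]
c=(seat+v[1])/2; c2=(v[0]+v[2])/2
print('seat',seat,'centres',c,c2,np.linalg.norm(seat-v[1]),np.linalg.norm(v[0]-v[2]))
for z in(40,50,60):print('hub',z,P(246,306,z))
ptr=P(183,500,32);pin=P(297,140,98);notch=P(93,240,36)
C=(c+c2)/2
for n,p in dict(ptr=ptr,pin=pin,notch=notch,seat=seat,line=P(362,373,40),v0=v[0],v1=v[1],v2=v[2],p1=P(270,422,60),p2=P(122,334,60),p3=P(208,187,60),p4=P(358,272,60)).items():
    d=p-C;print(n,p.round(1),np.linalg.norm(d).round(1),np.degrees(np.arctan2(d[1],d[0])).round(1))
print(ctrl.state()['t'])
E
```

```text
seat [ 523.70138503 -324.95486488] centres [ 559.40413078 -315.464517  ] [ 539.82494503 -244.6634264 ] 73.88512047293285 73.9112265228432
hub 40 [ 550.33142    -281.59688761]
hub 50 [ 549.13988613 -280.44363397]
hub 60 [ 547.94835227 -279.29038034]
ptr [ 430.5 -244. ] 124.4 163.1
pin [ 644.1 -305.3] 97.8 -15.0
notch [ 590.6 -187. ] 101.7 66.2
seat [ 523.7 -325. ] 51.8 -120.0
line [ 509.9 -353.2] 83.2 -118.5
v0 [ 575.4 -234.7] 52.2 60.4
v1 [ 595.1 -306. ] 52.4 -29.7
v2 [ 504.2 -254.6] 52.0 150.7
p1 [ 477.3 -294. ] 73.6 -169.1
p2 [ 529.7 -203.8] 78.8 104.7
p3 [ 621.  -255.9] 75.4 18.7
p4 [ 569.9 -347.7] 70.6 -73.3
0.2
```

```bash
cat >> h.py <<'E'
C=np.array([549.6,-280.1])
def rows(T,hand=0.):
    """T: list of (x,y,z,yawdeg) world -> shifts in tool axes, turn"""
    st=ctrl.state();p=st['tcp_pos'];r,pi,y=st['ee_rot']
    from scipy.spatial.transform import Rotation as R
    M=R.from_euler('xyz',[r,pi,y]).as_matrix();o=[]
    for t in T:
        d=M.T@(np.array(t[:3])-p);a=(y-np.radians(t[3])+np.pi)%(2*np.pi)-np.pi
        o.append([round(float(k),1) for k in d]+[round(float(a),3),hand])
    print('t',round(st['t'],2),'tcp',p.round(1),'yaw',np.degrees(y).round(1),'F',st['contact_force'].round(1),'w',round(st['width'],1))
    for k in o:print(k)
def polar(th,r): return C+r*np.array([np.cos(np.radians(th)),np.sin(np.radians(th))])
E
python3 -c "
from h import *
rows([(485,-329,150,15),(485,-329,56,15)])"
```

```text
t 0.2 tcp [ 220.6 -584.6  231. ] yaw 20.7 F [-0.7 -0.2  0.6] w 85.6
[337.6, -145.7, 81.0, 0.099, 0.0]
[337.6, -145.7, 175.0, 0.099, 0.0]
```

Call:
servo_tool:
  motion:
    - [[38,-16,10,0.05,0],[75,-32,20,0.1,0],[112,-48,30,0.1,0],[150,-65,40,0.1,0],[188,-81,50,0.1,0],[225,-97,60,0.1,0],[262,-113,70,0.1,0],[300,-129,81,0.1,0]]

```text
t: 0.87
tcp_pos: [454.5, -358.5, 150.5]
ee_rot: [-3.141, -0.0, 0.261]
contact_force: [1.1, -0.6, 0.4]
width: 0.1
```

```bash
python3 -c "
from h import *
rows([(485,-329,150,15),(485,-329,56,15)])"
```

```text
t 0.87 tcp [ 454.5 -358.5  150.5] yaw 14.9 F [ 1.1 -0.6  0.4] w 0.1
[37.1, -20.7, 0.6, -0.001, 0.0]
[37.1, -20.6, 94.6, -0.001, 0.0]
```

Call:
servo_tool:
  motion:
    - [[37,-20.6,0,0,0],[37,-20.6,25,0,0],[37,-20.6,50,0,0],[37,-20.6,75,0,0],[37,-20.6,94,0,0],[37,-20.6,94,0,0],[37,-20.6,94,0,0],[37,-20.6,94,0,0]]

```text
t: 1.53
tcp_pos: [485.4, -329.4, 57.6]
ee_rot: [3.141, -0.001, 0.261]
contact_force: [0.1, -0.1, -0.1]
width: -0.0
```

```bash
python3 - <<'E'
from h import *
w=snap('wrist','w1.png');snap('top','t2.png')
rows([(*polar(a,78),56,a-180) for a in (214,210,206,203,200,197,194,191)])
E
```

```text
t 1.63 tcp [ 485.5 -329.5   58. ] yaw 14.9 F [0.3 0.2 0.3] w 0.2
[0.9, -5.8, 2.0, -0.333, 0.0]
[-0.7, -11.0, 2.0, -0.263, 0.0]
[-1.9, -16.3, 2.0, -0.193, 0.0]
[-2.6, -20.3, 2.0, -0.141, 0.0]
[-3.1, -24.4, 2.0, -0.089, 0.0]
[-3.3, -28.5, 2.0, -0.036, 0.0]
[-3.4, -32.5, 1.9, 0.016, 0.0]
[-3.2, -36.6, 1.9, 0.068, 0.0]
```

View pics/w1.png

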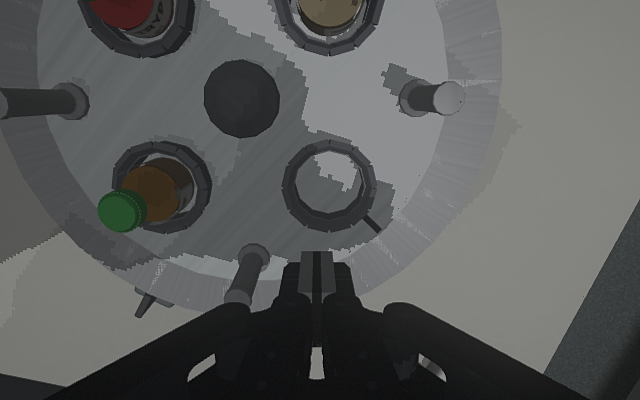

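The wrist view shows the closed fingers (317,270) just behind the near post (250,265) with the empty seat at (328,185). The approach is clear, so I'll start pushing.

Call:
servo_tool:
  motion:
    - [[0.9,-5.8,2,-0.125,0],[0,-9,2,-0.24,0],[-1.3,-13.6,2,-0.23,0],[-2.2,-18.3,2,-0.167,0],[-3.0,-23,2,-0.1,0],[-3.3,-27.8,2,-0.045,0],[-3.4,-32.5,2,0.016,0],[-3.2,-36.6,2,0.068,0]]

```text
t: 2.3
tcp_pos: [473.1, -295.3, 56.9]
ee_rot: [3.14, -0.003, 0.184]
contact_force: [0.1, -1.6, 1.0]
width: 0.2
```

```bash
python3 - <<'E'
from h import *
st=ctrl.state();d=st['tcp_pos'][:2]-C;a0=np.degrees(np.arctan2(d[1],d[0]))%360;print(a0,np.hypot(*d))
rows([(*polar(a0-3.2*k,78),56,a0-3.2*k-180) for k in range(1,9)])
E
```

```text
191.23791823314937 77.96170384398675
t 2.3 tcp [ 473.1 -295.3   56.9] yaw 10.5 F [ 0.1 -1.6  1. ] w 0.2
[0.0, -4.4, 0.9, 0.043, 0.0]
[0.3, -8.7, 0.9, 0.099, 0.0]
[0.9, -13.0, 0.9, 0.155, 0.0]
[1.7, -17.3, 0.9, 0.211, 0.0]
[2.7, -21.5, 0.9, 0.267, 0.0]
[4.0, -25.7, 0.9, 0.323, 0.0]
[5.5, -29.8, 0.9, 0.378, 0.0]
[7.2, -33.8, 0.9, 0.434, 0.0]
```

Call:
servo_tool:
  motion:
    - [[0,-4.4,0.9,0.043,0],[0.3,-8.7,0.9,0.1,0],[0.9,-13,0.9,0.155,0],[1.7,-17.3,0.9,0.21,0],[2.7,-21.5,0.9,0.267,0],[4,-25.7,0.9,0.323,0],[5.5,-29.8,0.9,0.378,0],[7.2,-33.8,0.9,0.434,0]]

```text
t: 2.97
tcp_pos: [474.2, -261.0, 56.9]
ee_rot: [3.141, -0.005, -0.259]
contact_force: [-0.8, -1.5, 0.0]
width: -0.1
```

```bash
cat >> h.py <<'E'
def push(step,n=8):
    st=ctrl.state();d=st['tcp_pos'][:2]-C;a0=np.degrees(np.arctan2(d[1],d[0]))%360;print('ang',a0,np.hypot(*d))
    rows([(*polar(a0-step*k,78),56,a0-step*k-180) for k in range(1,n+1)])
E
python3 -c "
from h import *
push(2.8)"
```

```text
ang 165.76681174857472 77.7839646028057
t 2.97 tcp [ 474.2 -261.    56.9] yaw -14.8 F [-0.8 -1.5  0. ] w -0.1
[-0.2, -3.8, 0.9, 0.039, 0.0]
[0.1, -7.6, 0.9, 0.087, 0.0]
[0.5, -11.4, 0.9, 0.136, 0.0]
[1.1, -15.2, 0.9, 0.185, 0.0]
[1.9, -18.9, 0.9, 0.234, 0.0]
[2.9, -22.6, 0.9, 0.283, 0.0]
[4.0, -26.2, 0.9, 0.332, 0.0]
[5.4, -29.8, 0.9, 0.381, 0.0]
```

Call:
servo_tool:
  motion:
    - [[-0.2,-3.8,0.9,0.039,0],[0.1,-7.6,0.9,0.087,0],[0.5,-11.4,0.9,0.136,0],[1.1,-15.2,0.9,0.185,0],[1.9,-18.9,0.9,0.234,0],[2.9,-22.6,0.9,0.283,0],[4,-26.2,0.9,0.332,0],[5.4,-29.8,0.9,0.381,0]]

```text
t: 3.63
tcp_pos: [487.5, -233.9, 56.9]
ee_rot: [-3.14, -0.007, -0.648]
contact_force: [-0.1, -2.9, -1.0]
width: 0.3
```

```bash
python3 - <<'E'
from h import *
s=snap('scene','s2.png');w=snap('wrist')
a=s['img'][150:230,290:400];b=w['img']
cv2.imwrite('pics/m2.png',cv2.cvtColor(np.vstack([cv2.resize(a,(500,364),interpolation=2)[:,:],cv2.resize(b,(500,230))]) if False else cv2.resize(a,(770,560),interpolation=2),cv2.COLOR_RGB2BGR))
push(1)
E
```

```text
ang 142.82109696348653 77.61126220195328
t 3.73 tcp [ 487.8 -233.2   56.7] yaw -36.9 F [-0.1  1.1 -0.6] w -0.1
[-0.4, -1.4, 0.7, 0.022, 0.0]
[-0.3, -2.7, 0.7, 0.039, 0.0]
[-0.3, -4.1, 0.7, 0.057, 0.0]
[-0.2, -5.4, 0.7, 0.074, 0.0]
[-0.1, -6.8, 0.8, 0.092, 0.0]
[0.1, -8.2, 0.8, 0.109, 0.0]
[0.2, -9.5, 0.8, 0.127, 0.0]
[0.4, -10.9, 0.8, 0.144, 0.0]
```

View pics/m2.png

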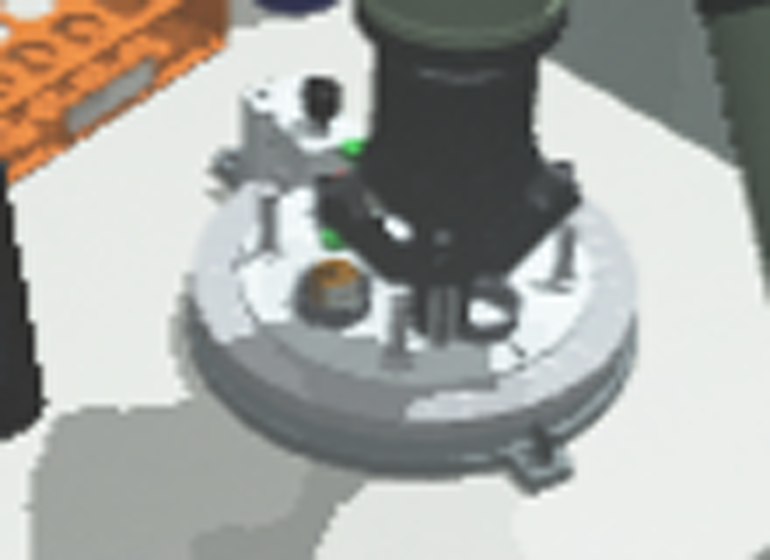

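The crop shows the pin head at (320,95), still raised, with the line near (515,350) approaching the pointer (540,460). I'll continue slowly.

Call:
servo_tool:
  motion:
    - [[-0.4,-1.4,0.7,0.022,0],[-0.3,-2.7,0.7,0.039,0],[-0.3,-4.1,0.7,0.057,0],[-0.2,-5.4,0.7,0.074,0],[-0.1,-6.8,0.8,0.092,0],[0.1,-8.2,0.8,0.109,0],[0.1,-8.2,0.8,0.109,0],[0.1,-8.2,0.8,0.109,0]]

```text
t: 4.4
tcp_pos: [492.9, -226.4, 55.9]
ee_rot: [-3.139, -0.006, -0.753]
contact_force: [1.0, -0.1, 0.1]
width: -0.4
```

```bash
cat >> h.py <<'E'
def pinhead():
    s=ctrl.snapshot('scene');g=s['img'][155:172,330:342].max(2)
    v,u=np.nonzero(g<60);print('pin head px',(u.mean()+330).round(2),(v.mean()+155).round(2),v.min()+155,v.max()+155,len(u))
E
python3 -c "
from h import *
pinhead();push(.5)"
```

```text
pin head px 338.67 163.8 155 171 30
ang 136.65743971427543 78.1152133722677
t 4.45 tcp [ 492.8 -226.5   55.9] yaw -43.1 F [-0.1  0.1 -0.3] w 0.3
[0.1, -0.7, -0.1, 0.012, 0.0]
[0.1, -1.4, -0.1, 0.021, 0.0]
[0.1, -2.0, -0.1, 0.03, 0.0]
[0.2, -2.7, -0.1, 0.039, 0.0]
[0.2, -3.4, -0.1, 0.047, 0.0]
[0.2, -4.1, -0.1, 0.056, 0.0]
[0.3, -4.8, -0.1, 0.065, 0.0]
[0.3, -5.4, -0.1, 0.073, 0.0]
```

Call:
servo_tool:
  motion:
    - [[0.1,-0.7,0,0.012,0],[0.1,-1.4,0,0.021,0],[0.1,-2,0,0.03,0],[0.2,-2.7,0,0.039,0],[0.2,-3.4,0,0.047,0],[0.2,-4.1,0,0.056,0],[0.2,-4.1,0,0.056,0],[0.2,-4.1,0,0.056,0]]

```text
t: 5.12
tcp_pos: [495.9, -223.5, 55.9]
ee_rot: [-3.139, -0.006, -0.809]
contact_force: [-0.1, 0.1, -0.1]
width: -0.1
```

```bash
sed -i 's/330:342/331:340/; s/u.mean()+330/u.mean()+331/' h.py
python3 -c "
from h import *
pinhead();push(.5)"
```

```text
pin head px 336.84 164.32 155 171 25
ang 133.5275168486935 78.03057314015271
t 5.17 tcp [ 495.9 -223.5   55.9] yaw -46.3 F [-0.9 -0.8  0.5] w -0.1
[0.0, -0.7, -0.1, 0.011, 0.0]
[0.0, -1.4, -0.1, 0.02, 0.0]
[0.1, -2.0, -0.1, 0.029, 0.0]
[0.1, -2.7, -0.1, 0.037, 0.0]
[0.1, -3.4, -0.1, 0.046, 0.0]
[0.1, -4.1, -0.1, 0.055, 0.0]
[0.2, -4.8, -0.1, 0.064, 0.0]
[0.2, -5.4, -0.1, 0.072, 0.0]
```

Call:
servo_tool:
  motion:
    - [[0,-0.5,0,0.006,0],[0,-1,0,0.012,0],[0,-1.5,0,0.019,0],[0,-2,0,0.025,0],[0,-2.5,0,0.031,0],[0,-3,0,0.037,0],[0,-3,0,0.037,0],[0,-3,0,0.037,0]]

```text
t: 5.83
tcp_pos: [498.2, -221.4, 55.9]
ee_rot: [-3.139, -0.006, -0.845]
contact_force: [-0.1, -0.7, 0.8]
width: -0.1
```

Call:
servo_tool:
  motion:
    - [[0,-0.5,0,0.006,0],[0,-1,0,0.012,0],[0,-1.5,0,0.019,0],[0,-2,0,0.025,0],[0,-2.5,0,0.031,0],[0,-2.5,0,0.031,0],[0,-2.5,0,0.031,0],[0,-2.5,0,0.031,0]]

```text
t: 6.5
tcp_pos: [500.1, -219.6, 55.9]
ee_rot: [-3.138, -0.005, -0.876]
contact_force: [-0.4, -0.2, -0.8]
width: -0.2
```

```bash
python3 -c "
from h import *
pinhead();push(.5)"
```

```text
pin head px 337.37 163.27 155 170 52
ang 129.31627994885656 78.16666623104058
t 6.55 tcp [ 500.1 -219.6   55.9] yaw -50.2 F [-0.1  0.1 -0.4] w 0.2
[0.2, -0.7, -0.1, 0.017, 0.0]
[0.2, -1.4, -0.1, 0.026, 0.0]
[0.2, -2.0, -0.1, 0.034, 0.0]
[0.2, -2.7, -0.1, 0.043, 0.0]
[0.3, -3.4, -0.1, 0.052, 0.0]
[0.3, -4.1, -0.1, 0.061, 0.0]
[0.4, -4.8, -0.1, 0.069, 0.0]
[0.4, -5.4, -0.1, 0.078, 0.0]
```

Call:
servo_tool:
  motion:
    - [[0,-0.5,0,0.008,0],[0.1,-1,0,0.016,0],[0.1,-1.5,0,0.023,0],[0.2,-2,0,0.03,0],[0.2,-2.5,0,0.037,0],[0.2,-2.5,0,0.037,0],[0.2,-2.5,0,0.037,0],[0.2,-2.5,0,0.037,0]]

```text
t: 7.22
tcp_pos: [502.2, -218.2, 56.0]
ee_rot: [-3.138, -0.005, -0.913]
contact_force: [-0.2, -0.9, -0.2]
width: -0.2
```

Call:
servo_tool:
  motion:
    - [[0,-0.5,0,0.006,0],[0,-1,0,0.012,0],[0,-1.5,0,0.019,0],[0,-2,0,0.025,0],[0,-2.5,0,0.031,0],[0,-2.5,0,0.031,0],[0,-2.5,0,0.031,0],[0,-2.5,0,0.031,0]]

```text
t: 7.88
tcp_pos: [503.1, -217.2, 55.9]
ee_rot: [-3.139, -0.005, -0.945]
contact_force: [-7.5, -2.8, 3.6]
width: 0.1
```

```bash
python3 - <<'E'
from h import *
s=snap('scene');w=snap('wrist','w3.png')
a=cv2.resize(s['img'][145:220,310:400],(540,450),interpolation=2)
cv2.imwrite('pics/m3.png',cv2.cvtColor(a,cv2.COLOR_RGB2BGR))
push(.5)
E
```

```text
ang 126.46442452263904 78.22216472093726
t 7.98 tcp [ 503.1 -217.2   55.9] yaw -54.2 F [-8.1 -3.6  4.1] w -0.2
[0.2, -0.7, -0.1, -0.002, 0.0]
[0.2, -1.4, -0.1, 0.006, 0.0]
[0.2, -2.0, -0.1, 0.015, 0.0]
[0.2, -2.7, -0.1, 0.024, 0.0]
[0.3, -3.4, -0.1, 0.033, 0.0]
[0.3, -4.1, -0.1, 0.041, 0.0]
[0.3, -4.8, -0.1, 0.05, 0.0]
[0.4, -5.4, -0.1, 0.059, 0.0]
```

View pics/m3.png

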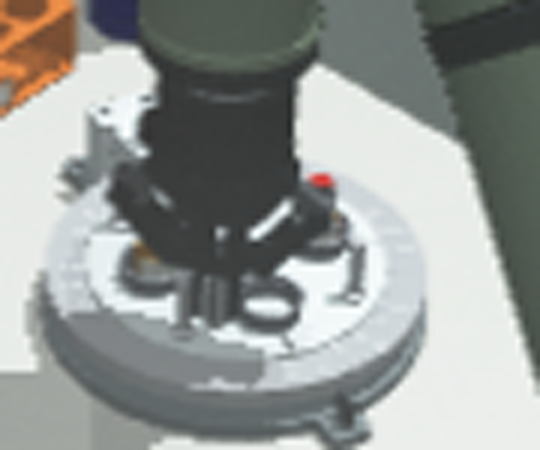

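The carousel went dead with 9 N at a finger angle of 126.5°, against a predicted 127°. The arm hides the pin in this picture. I'll back off and rise, then look.

Call:
servo_tool:
  motion:
    - [[0,6,0,0,0],[0,12,0,0,0],[0,12,-30,0,0],[0,12,-60,0,0],[-10,12,-95,0,0],[-40,12,-130,0,0.3],[-75,12,-150,0,0.6],[-110,12,-150,0,0.8]]

```text
t: 8.65
tcp_pos: [428.8, -135.0, 208.4]
ee_rot: [-3.135, -0.008, -0.947]
contact_force: [0.8, 0.4, 0.4]
width: 35.7
```

```bash
python3 - <<'E'
from h import *
s=snap('scene');t=snap('top')
a=cv2.resize(s['img'][145:220,310:400],(480,400),interpolation=2)
b=cv2.resize(t['img'][140:260,335:425],(300,400),interpolation=2)
cv2.imwrite('pics/m4.png',cv2.cvtColor(np.hstack([a,b]),cv2.COLOR_RGB2BGR))
rows([(452.8,99.5,150,-90),(452.8,99.5,150,90)])
E
```

```text
t 8.75 tcp [ 426.1 -131.3  206.2] yaw -54.0 F [ 0.5 -0.7 -0.2] w 50.8
[-171.1, -157.0, 56.3, 0.629, 0.0]
[-171.1, -157.0, 56.3, -2.513, 0.0]
```

View pics/m4.png

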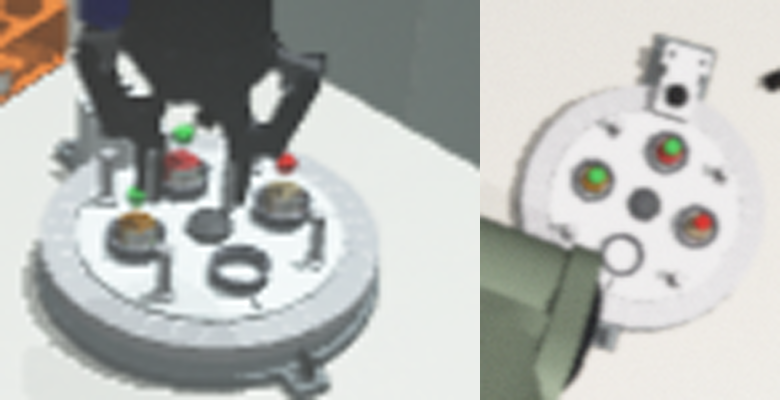

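The left part shows the line (255,300) at the pointer (305,375), the empty seat (240,270), and the gripper well clear. The top view shows the seat at (621,254) and the pin head at (677,95). Now to the vial.

```bash
python3 -c "
from h import *
rows([(452.8,99.5,150,-22)])"
```

```text
t 8.75 tcp [ 426.1 -131.3  206.2] yaw -54.0 F [ 0.5 -0.7 -0.2] w 50.8
[-171.1, -157.0, 56.3, -0.558, 0.0]
```

Call:
servo_tool:
  motion:
    - [[-26,-24,8,-0.09,0.65],[-52,-48,16,-0.18,0.65],[-78,-72,24,-0.28,0.65],[-104,-96,32,-0.37,0.65],[-130,-120,42,-0.46,0.65],[-155,-142,50,-0.52,0.65],[-171,-157,56,-0.558,0.65],[-171,-157,56,-0.558,0.65]]

```text
t: 9.42
tcp_pos: [452.7, 103.6, 149.2]
ee_rot: [-3.139, -0.004, -0.376]
contact_force: [-0.3, 0.2, 1.0]
width: 55.2
```

```bash
python3 - <<'E'
from h import *
w=snap('wrist','w5.png');s=snap('scene');t=snap('top')
a=cv2.resize(s['img'][145:220,310:400],(360,300),interpolation=2)
b=cv2.resize(t['img'][140:260,335:425],(225,300),interpolation=2)
im=np.vstack([np.hstack([a,b]),cv2.resize(w['img'],(585,300))])
cv2.imwrite('pics/m5.png',cv2.cvtColor(im,cv2.COLOR_RGB2BGR))
h=cv2.cvtColor(w['img'],cv2.COLOR_RGB2HSV)
m=((h[...,0]>40)&(h[...,0]<85)&(h[...,1]>90)).astype(np.uint8)
n,l,st,ce=cv2.connectedComponentsWithStats(m)
for i in range(1,n):
    if st[i,4]>50: print(st[i],ce[i],ray(w,*ce[i],44))
s=ctrl.state();print(s['tcp_pos'],s['ee_rot'],s['width'],np.array(w['extrinsics'])[:3,3])
E
```

```text
[313 196  19  18 240] [321.89166667 204.79166667] [449.96875513 101.12668435  44.        ]
[452.77079292  98.73964729 150.25783475] [-3.13981278 -0.00484164 -0.38507345] 55.90766616396527 [520.8043352   76.51549531 291.61528755]
```

View pics/m5.png

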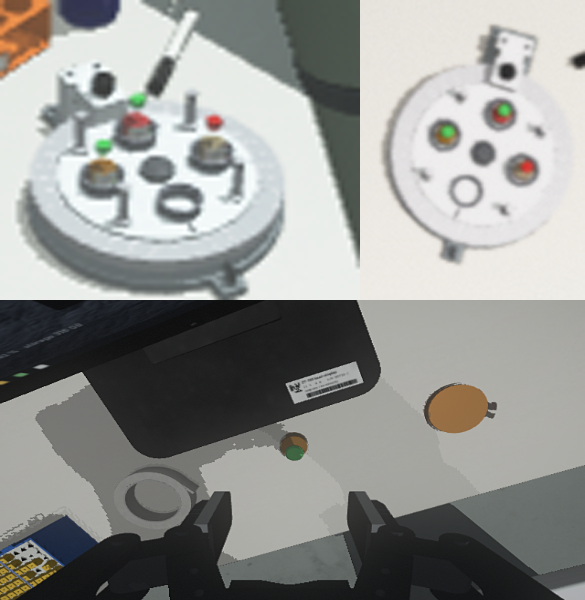

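The pin head now sits on the block at (103,84), about 2.4 scene pixels lower than before, so the carousel is locked. The wrist view shows the vial at (293,447), centred ahead of the jaws. I'll descend for the grasp.

```bash
python3 -c "
from h import *
rows([(450.6,100.6,60,-22),(450.6,100.6,14,-22)])"
```

```text
t 9.57 tcp [452.8  98.7 150.3] yaw -22.1 F [-0.1 -0.4  0.7] w 55.9
[-3.1, -0.7, 90.2, -0.001, 0.0]
[-3.4, -0.7, 136.2, -0.001, 0.0]
```

Call:
servo_tool:
  motion:
    - [[-3,-0.7,20,0,0.65],[-3.2,-0.7,45,0,0.65],[-3.2,-0.7,70,0,0.65],[-3.3,-0.7,95,0,0.65],[-3.4,-0.7,115,0,0.65],[-3.4,-0.7,130,0,0.65],[-3.4,-0.7,136,0,0.65],[-3.4,-0.7,136,0,0.65]]

```text
t: 10.23
tcp_pos: [450.3, 99.4, 13.6]
ee_rot: [-3.141, -0.004, -0.387]
contact_force: [0.0, -0.6, 0.8]
width: 55.7
```

Call:
servo_tool:
  motion:
    - [[0,0,0,0,0.4],[0,0,0,0,0.3],[0,0,0,0,0.2],[0,0,0,0,0.1],[0,0,0,0,0],[0,0,0,0,0],[0,0,0,0,0],[0,0,0,0,0]]
  grip_force: 25

```text
t: 10.9
tcp_pos: [450.8, 99.4, 14.5]
ee_rot: [-3.14, -0.005, -0.387]
contact_force: [-0.8, -1.3, 8.3]
width: 23.5
```

Call:
servo_tool:
  motion:
    - [[0,0,-10,0,0],[0,0,-30,0,0],[0,0,-55,0,0],[0,0,-80,0,0],[0,0,-105,0,0],[0,0,-130,0,0],[0,0,-136,0,0],[0,0,-136,0,0]]

```text
t: 11.57
tcp_pos: [451.0, 99.9, 152.9]
ee_rot: [-3.137, -0.008, -0.387]
contact_force: [-0.5, 0.1, -1.0]
width: 23.5
```

```bash
python3 - <<'E'
from h import *
w=snap('wrist','w6.png')
h=cv2.cvtColor(w['img'],cv2.COLOR_RGB2HSV)
m=((h[...,0]>40)&(h[...,0]<85)&(h[...,1]>90)).astype(np.uint8)
n,l,st,ce=cv2.connectedComponentsWithStats(m)
S=ctrl.state();z=S['tcp_pos'][2]
for i in range(1,n):
    if st[i,4]>50: print(st[i],ce[i],ray(w,*ce[i],z+30))
g=C+polar(157.6,52)-C;print('seat est',g)
rows([(*g,150,-22)])
cv2.imwrite('pics/w6.png',cv2.cvtColor(w['img'],cv2.COLOR_RGB2BGR))
E
```

```text
[ 299  285   40   41 1302] [318.33794163 305.34101382] [450.78597882  99.49216465 181.53758436]
seat est [ 501.52360625 -260.28434043]
t 11.62 tcp [450.4  99.8 151.5] yaw -22.2 F [-0.4 -0.9 -0.9] w 23.5
[183.2, 314.2, 1.8, -0.003, 0.0]
```

View pics/w6.png

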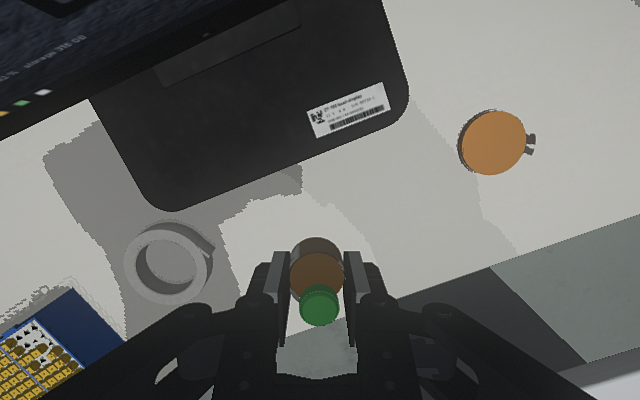

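The vial is held upright between the pads, with the cap at (318,305) and a measured offset to the TCP of about 0.5 mm. I'll move to a stand-off near the seat and measure it.

```bash
python3 -c "
from h import *
rows([(450,-70,165,-22),(455,-242,165,-22)])"
```

```text
t 11.62 tcp [450.4  99.8 151.5] yaw -22.2 F [-0.4 -0.9 -0.9] w 23.5
[63.8, 157.4, -13.5, -0.003, 0.0]
[133.3, 314.8, -13.6, -0.003, 0.0]
```

Call:
servo_tool:
  motion:
    - [[8,20,-6,0,0],[20,50,-13,0,0],[33,82,-13.5,0,0],[47,114,-13.5,0,0],[60,146,-13.5,0,0],[73,178,-13.5,0,0],[86,208,-13.5,0,0],[98,236,-13.5,0,0]]

```text
t: 12.28
tcp_pos: [451.1, -157.6, 164.0]
ee_rot: [-3.139, -0.005, -0.387]
contact_force: [0.4, -0.5, 0.1]
width: 23.1
```

```bash
python3 -c "
from h import *
rows([(455,-242,165,-22)])"
```

```text
t 12.28 tcp [ 451.1 -157.6  164. ] yaw -22.2 F [ 0.4 -0.5  0.1] w 23.1
[35.5, 76.7, -1.0, -0.003, 0.0]
```

Call:
servo_tool:
  motion:
    - [[12,26,0,0,0],[22,47,0,0,0],[30,64,0,0,0],[35,76,0,0,0],[35.5,76.7,0,0,0],[35.5,76.7,0,0,0],[35.5,76.7,0,0,0],[35.5,76.7,0,0,0]]

```text
t: 12.95
tcp_pos: [455.0, -240.9, 163.7]
ee_rot: [-3.139, -0.004, -0.386]
contact_force: [-1.1, 0.3, -0.9]
width: 23.3
```

```bash
python3 - <<'E'
from h import *
w=snap('wrist','w7.png')
h=cv2.cvtColor(w['img'],cv2.COLOR_RGB2HSV)
m=((h[...,0]>40)&(h[...,0]<85)&(h[...,1]>90)).astype(np.uint8)
n,l,st,ce=cv2.connectedComponentsWithStats(m)
S=ctrl.state();z=S['tcp_pos'][2];print(S['tcp_pos'])
for i in range(1,n):
    if st[i,4]>50: print(st[i],ce[i],ray(w,*ce[i],z+29.5),ray(w,*ce[i],84))
print('seat est px',proj(w,(501.5,-260.3,52)))
E
```

```text
[ 455.07417898 -240.98937048  163.77812715]
[217  33  26  29 548] [230.04014599  46.94160584] [ 545.86759676 -250.16929195  193.27812715] [ 568.32541868 -232.2908483    84.        ]
[ 299  284   40   43 1354] [318.30649926 304.91432792] [ 455.67180848 -241.66996064  193.27812715] [ 390.79368755 -215.56167469   84.        ]
seat est px (np.float64(318.0196004904869), np.float64(131.84275355153707))
```

View pics/w7.png

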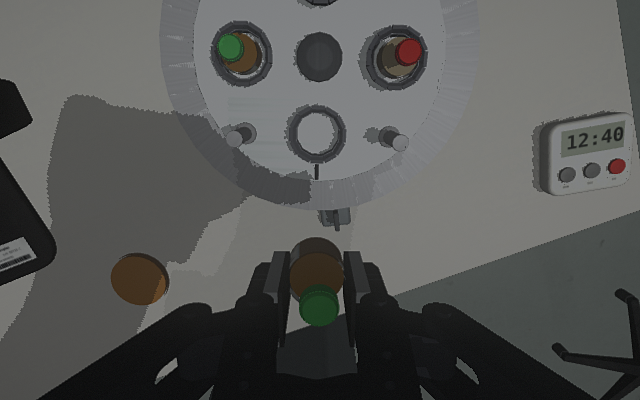

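The seat ring is at about (317,132), the pointer at (337,217), and the held cap at (318,305). I'll fit the ring's inner and outer edges.

```bash
python3 - <<'E'
from h import *
im=cv2.imread('pics/w7.png')if False else None
w=snap('wrist');g=cv2.cvtColor(w['img'],cv2.COLOR_RGB2GRAY)[90:175,270:365]
m=(g<95).astype(np.uint8)
cs,hi=cv2.findContours(m,cv2.RETR_CCOMP,cv2.CHAIN_APPROX_NONE)
for c,h in zip(cs,hi[0]):
    if len(c)>60:
        e=cv2.fitEllipse(cv2.convexHull(c));u,v=e[0][0]+270,e[0][1]+90
        print('inner' if h[3]>=0 else 'outer',len(c),(round(u,1),round(v,1)),np.round(e[1],1),ray(w,u,v,52)[:2].round(1),ray(w,u,v,46)[:2].round(1))
for r in range(100,170,6):print(r,''.join('%4d'%x for x in w['img'][r,284:352:3,1]))
E
```

```text
outer 226 (314.7, 137.5) [60.9 70.2] [ 498.8 -256.7] [ 498.3 -256.4]
inner 128 (315.4, 133.1) [38.4 43. ] [ 501.5 -258.4] [ 501.  -258.1]
100  132 132 132 132 132 131 132 131 131 133 131 132 132 132 131 132 132 132 132 132 131 132 132
106  132 132 132 132 132 137  91  87  76  81  64  65  63  70 119 134 132 132 132 132 132 132 132
112  131 132 132  90  87  65  66  65  53  48  59  58  53  54  50  66  67  77 136 132 132 132 132
118  132 133  88  85  66  56  83 134 132 131 133 132 132 133 129  84  69  48  69 112 131 132 132
124  133  79  70  66  55 122 132 132 132 131 131 132 132 132 132 133  86  64  49  70 111 132 131
130  135  90  65  58  69 134 132 132 132 132 133 132 132 132 132 132 135  89  48  52  64 136 131
136   89  88  63  57  70 134 133 132 132 131 132 132 132 133 132 132 132  90  58  51  65 135 132
142  131  83  75  58  62 103 132 131 132 132 132 132 132 132 132 131  88  79  64  48  80 133 131
148  131 135  90  61  61  59  58 137 132 132 132 132 132 133 138  87  46  53  56  64 134 133 132
154  131 132 132 133  69  63  58  57  73  49  55  56  50  44  68  54  54  82  69 132 133 133 132
160  131 131 132 132 131 133  84  53  61  61  62  62  59  56  65  60 134 133 133 132 133 132 132
166  132 132 132 132 133 131 133 131 132 133 115  39 134 132 131 132 132 132 133 132 131 132 132
```

```bash
python3 - <<'E'
from h import *
w=snap('wrist');a=ray(w,316.1,133.5,51);print(a)
for z in(40,52):
  p=[proj(w,(a[0]+20*np.cos(t),a[1]+20*np.sin(t),z)) for t in np.linspace(0,6.28,60)];p=np.array(p);print(z,p.min(0),p.max(0))
t=a[:2]-np.array([.6,-.7]);print(t)
rows([(*t,165,-22),(*t,75,-22)])
E
```

```text
[ 501.02819827 -258.81320993   51.        ]
40 [289.23131984 104.1395214 ] [343.10287464 158.87821995]
52 [287.92800063 104.40336409] [344.27255683 161.58581588]
[ 500.42819827 -258.11320993]
t 13.1 tcp [ 455.1 -241.3  164. ] yaw -22.1 F [0.2 0.3 0.1] w 23.6
[48.3, -1.5, -0.8, -0.002, 0.0]
[47.8, -1.3, 89.2, -0.002, 0.0]
```

Call:
servo_tool:
  motion:
    - [[20,-0.5,0,0,0],[38,-1,0,0,0],[48,-1.5,10,0,0],[48,-1.5,30,0,0],[48,-1.4,50,0,0],[48,-1.4,70,0,0],[47.8,-1.3,88,0,0],[47.8,-1.3,89,0,0]]

```text
t: 13.77
tcp_pos: [499.1, -256.9, 72.5]
ee_rot: [-3.139, -0.001, -0.386]
contact_force: [-1.3, -0.5, -0.0]
width: 23.6
```

```bash
python3 - <<'E'
from h import *
rows([(500.4,-258.1,68,-22),(500.4,-258.1,65,-22)])
w=snap('wrist');s=snap('scene')
a=cv2.resize(s['img'][145:220,310:400],(480,400),interpolation=2);b=cv2.resize(w['img'][100:400,200:440],(320,400))
cv2.imwrite('pics/m8.png',cv2.cvtColor(np.hstack([a,b]),cv2.COLOR_RGB2BGR))
E
```

```text
t 13.77 tcp [ 499.1 -256.9   72.5] yaw -22.1 F [-1.3 -0.5 -0. ] w 23.6
[1.6, 0.7, 4.5, -0.002, 0.0]
[1.6, 0.7, 7.5, -0.002, 0.0]
```

View pics/m8.png

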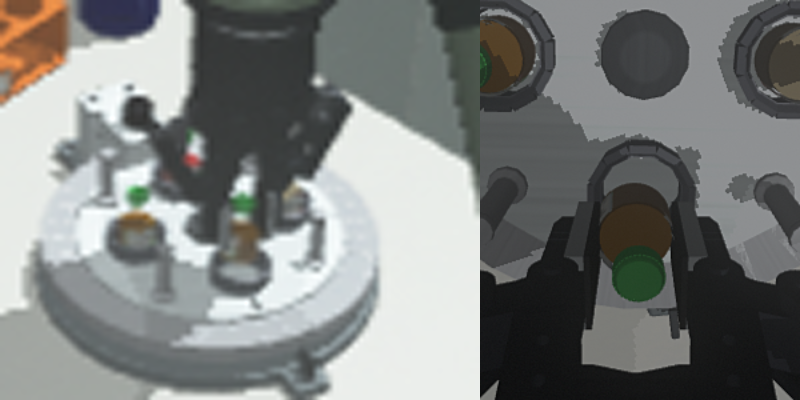

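The vial (640,225 in the right part) hangs over the collar (640,190) and is centred sideways. I'll correct the 1.6 mm lag and lower in small steps.

Call:
servo_tool:
  motion:
    - [[1.6,0.7,0,0,0],[1.6,0.7,0,0,0],[1.6,0.7,1.5,0,0],[1.6,0.7,3,0,0],[1.6,0.7,4.5,0,0],[1.6,0.7,5.5,0,0],[1.6,0.7,6.5,0,0],[1.6,0.7,6.5,0,0]]

```text
t: 14.53
tcp_pos: [501.4, -259.0, 68.5]
ee_rot: [-3.139, -0.004, -0.386]
contact_force: [0.4, -0.4, -0.7]
width: 23.2
```

```bash
python3 -c "
from h import *
rows([(500.5,-258.2,65,-22)])"
```

```text
t 14.53 tcp [ 501.4 -259.    68.5] yaw -22.1 F [ 0.4 -0.4 -0.7] w 23.2
[-1.1, -0.4, 3.5, -0.002, 0.0]
```

Call:
servo_tool:
  motion:
    - [[-1.1,-0.4,0,0,0],[-1.1,-0.4,0,0,0],[-1.1,-0.4,0,0,0],[-1.1,-0.4,1,0,0],[-1.1,-0.4,2,0,0],[-1.1,-0.4,3,0,0],[-1.1,-0.4,4,0,0],[-1.1,-0.4,4,0,0]]

```text
t: 15.2
tcp_pos: [500.5, -258.1, 64.3]
ee_rot: [-3.139, -0.004, -0.386]
contact_force: [-0.3, 0.7, -0.7]
width: 23.5
```

Call:
servo_tool:
  motion:
    - [[0,0,0.5,0,0],[0,0,1,0,0],[0,0,1.5,0,0],[0,0,2,0,0],[0,0,2,0,0],[0,0,2,0,0],[0,0,2,0,0],[0,0,2,0,0]]

```text
t: 15.87
tcp_pos: [500.5, -258.1, 62.3]
ee_rot: [-3.139, -0.004, -0.386]
contact_force: [-0.3, -0.1, -0.5]
width: 24.0
```

No force below rim height, so the vial is in the bore. I'll continue.

Call:
servo_tool:
  motion:
    - [[0,0,0.7,0,0],[0,0,1.4,0,0],[0,0,2.1,0,0],[0,0,2.8,0,0],[0,0,3.5,0,0],[0,0,3.5,0,0],[0,0,3.5,0,0],[0,0,3.5,0,0]]

```text
t: 16.53
tcp_pos: [500.5, -258.2, 58.8]
ee_rot: [-3.139, -0.004, -0.386]
contact_force: [-0.3, -0.5, 0.2]
width: 23.4
```

Call:
servo_tool:
  motion:
    - [[0,0,0.5,0,0],[0,0,1,0,0],[0,0,1.5,0,0],[0,0,2,0,0],[0,0,2,0,0],[0,0,2,0,0],[0,0,2,0,0],[0,0,2,0,0]]

```text
t: 17.2
tcp_pos: [500.5, -258.2, 56.8]
ee_rot: [-3.139, -0.004, -0.386]
contact_force: [-0.3, -0.1, -0.8]
width: 23.1
```

Call:
servo_tool:
  motion:
    - [[0,0,0.5,0,0],[0,0,1,0,0],[0,0,1.5,0,0],[0,0,1.5,0,0],[0,0,1.5,0,0],[0,0,1.5,0,0],[0,0,1.5,0,0],[0,0,1.5,0,0]]

```text
t: 17.87
tcp_pos: [500.5, -258.2, 55.3]
ee_rot: [-3.139, -0.004, -0.386]
contact_force: [-0.4, 0.8, -0.3]
width: 23.6
```

Call:
servo_tool:
  motion:
    - [[0,0,0.3,0,0],[0,0,0.6,0,0],[0,0,1,0,0],[0,0,1,0,0],[0,0,1,0,0],[0,0,1,0,0],[0,0,1,0,0],[0,0,1,0,0]]

```text
t: 18.53
tcp_pos: [500.6, -258.2, 54.6]
ee_rot: [-3.139, -0.004, -0.386]
contact_force: [-0.9, 1.0, 6.2]
width: 23.4
```

Floor contact, 6 N at the expected height. I'll release with a small opening.

Call:
servo_tool:
  motion:
    - [[0,0,0,0,0.3],[0,0,0,0,0.33],[0,0,0,0,0.36],[0,0,0,0,0.4],[0,0,0,0,0.43],[0,0,0,0,0.45],[0,0,0,0,0.45],[0,0,0,0,0.45]]

```text
t: 19.2
tcp_pos: [500.6, -258.2, 54.6]
ee_rot: [-3.139, -0.004, -0.386]
contact_force: [-0.0, -1.0, -0.6]
width: 38.7
```

Call:
servo_tool:
  motion:
    - [[0,0,-5,0,0.45],[0,0,-15,0,0.45],[0,0,-30,0,0.45],[0,0,-50,0,0.45],[0,0,-75,0,0.45],[0,0,-100,0,0.45],[-30,0,-120,0,0.45],[-60,0,-130,0,0.45]]

```text
t: 19.87
tcp_pos: [444.8, -236.1, 187.0]
ee_rot: [-3.139, -0.007, -0.386]
contact_force: [0.1, -1.3, 0.7]
width: 38.2
```

```bash
python3 - <<'E'
from h import *
S=ctrl.state();print(S['t'],S['tcp_pos'],S['width'],S['contact_force'])
w=snap('wrist');s=snap('scene')
a=cv2.resize(s['img'][145:220,310:400],(360,300),interpolation=2);b=cv2.resize(w['img'],(480,300))
cv2.imwrite('pics/m9.png',cv2.cvtColor(np.hstack([a[:,:320],b]),cv2.COLOR_RGB2BGR))
E
```

```text
19.8667 [ 444.79545491 -236.1285682   187.0404475 ] 38.19072039182997 [ 0.1158919  -1.25199052  0.72005011]
```

View pics/m9.png

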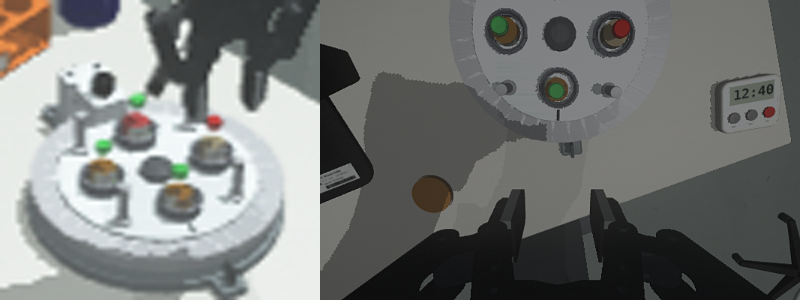

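The vial stands upright in the seat (556,90), matching its neighbours. The pin head is still down at (103,84), the gripper is clear, and the timer and dish look unmoved. I'll hand in.

```bash
python3 -c "
from h import *
print(ctrl.state()['joint_velocities'].round(3));print(ctrl.hand_in())"
```

```text
[ 0.008  0.073 -0.021 -0.086 -0.019 -0.015  0.012]
the job is handed in; nothing more can be done
None
```

I turned the carousel clockwise by pushing one post with closed fingers until it locked. Then I stood the loose vial in the empty seat and handed in at about 20 s.

- **Locking:** the carousel went dead at 9 N, within 1° of the predicted angle, and I backed off straight away. The pin head then appeared about 2.4 scene pixels lower, resting on its block, and was still there in the last picture. A 9 mm drop should give roughly 3 pixels. My automatic pin-height measurement was spoiled by the arm in view, so this rests on the pictures and the force.
- **Vial:** it went into the bore with no side force and met the floor with 6 N at the expected height. I released it and lifted clear. The last picture shows it upright in the seat, like its neighbours. I did not measure its final tilt or offset.
- **Other checks:** the timer and petri dish look unmoved in the last picture. The tape roll was out of that view; I last saw it after the vial was lifted, and the arm did not go back near it. The arm was clear of everything but still settling slightly when I handed in (joint speeds below 0.09 rad/s). No verdict is reported on hand-in.

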